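# Shut the message box and hold the letter clip open over its card

### The arm

A 6-joint arm with a two-finger parallel gripper is mounted at the origin on the work surface. World frame = base frame: x ahead of the robot, y to its left, z up, the work surface at z = 0. Lengths are in m, angles in rad, forces in N, time in s.
With the tool pointing down it reaches from about 0.35 to 0.8 m from the base axis. Payload 7.3 kg.
Tool frame: the origin (TCP) lies midway between the tips of the shut fingers; the grasp point (between the pads) lies 19 mm behind it; z points along the fingers, y is the direction in which the jaws open and shut (so a half turn about z gives the same grasp; the last joint's range is limited). The gripper opens to 85 mm and grips with 20 to 120 N. Pads are 22 mm wide; open, the fingers measure 114 mm over their backs; the gripper's body (76 mm by 85 mm) begins 54 mm behind the grasp point. The pads swing forward as they close: fully open they stand 13 mm farther back than shut.
Start: joints at [1.016, 0.342, 1.524, -0, 1.275, -0.146], TCP at [0.209, 0.482, 0.231] pointing down, gripper open.
Joint ranges: [-2.53, 2.53], [-0.77, 2.02], [0.04, 2.7], [-1, 4.14], [0.28, 2.66], [-3.11, 3.11]. Speed limits (rad/s): [2.57, 2.57, 3.14, 3.14, 3.14, 3.14].

### API

Orientations are given as a unit quaternion [w, x, y, z].
In Python, from workcell import manip gives the robot as it stands.
- The arm moves only by the tool step_arm, never from a script. Its argument "moves" is a list of rows, each a list of 7 numbers: the shift along the world's x, y, z in units of 0.4 m (1.0 is 0.4 m), then the turn, a rotation vector about the world's x, y, z in units of pi/2 rad (1.0 is pi/2 rad), then the opening, from 0 (shut) to 1 (fully open). A call has exactly 8 rows; each row is the pose to reach, as a shift and turn from the pose commanded when the call began; what a row does not reach only later rows make up. A row lasts 1/10 s, in which the tool goes at most 50 mm and 8.59 degrees, less where a joint would pass 70% of its speed; a pose out of reach is approached as far as the arm can. A call with a number of a shift or a turn outside -1 to 1 is refused whole. A call with a gripper value outside its range is refused whole. The fingers move at their own pace and stop on an object; the grip force is fixed at half the most. Time passes only in rows, so rows that repeat a pose let the fingers close, or fill a call up. It gives the time, the measured TCP pose, the force and the opening at its end, in the units of the state.
- manip.state(): the state, without advancing time (a new reading comes with each control period).
- manip.read_camera(name): name is "scene" or "side" or "wrist"; returns a dict with "color" (420x560x3 uint8, red, green, blue), "z_map" (420x560 float32, m along the optical axis (not along the pixel's ray), 0 where there is no reading), "fovy" (degrees; the focal length in pixels is half the picture's height over the tangent of half this angle, whatever the lens; pixels are square), "cx", "cy" (the principal point, pixels), "pose" (4x4, takes a point from camera to world coordinates). Camera axes: x right, y up, looking along -z (the intrinsics and any distortion apply to the point x, -y, -z); pixel columns grow to the right and rows downward; lengths in m; the calibration is good to about 2 mm. A picture is of the moment at which its call begins.
- manip.close_job(): hands the job in, once; it reports no verdict.
Trained networks look in a picture, given as the dict that the camera call returned (one of the last four; its "shot" number tells which), for a name from the list of things; names that differ only in an ending like _2 or _b are one class to them, and where a whole thing is asked for, a point or a joint stands for the part that bears it (a point fixed in the world has none). Each returns a list of dicts, best first, with "p" (0 to 1); they miss things now and then, are a little off and sometimes report something else, mostly with a low value. They report only what shows in the picture. A call takes as long as a camera call. They do not tell look-alikes from the thing itself.
- manip.spot_in(query, picture): "at" ([x, y, z] in m, in world coordinates, good to about 4 mm: the middle of the surface that is visible of it).
- manip.masks_of(query, picture): "region" (420x560 bool, what is visible of it).
The state is a dict: "clock": time; "qpos": joint angles; "qvel": joint speeds; "joint_efforts": joint torques, N m; "eef_pos": TCP position; "tcp_rot": TCP orientation; "ft_force": force on the tool from outside, world axes, zero at the start; "wrist_torque": the same for the moment, N m; "opening": finger opening in m.
Only numpy, scipy, OpenCV 4.12 (cv2) and the standard library are available. Lean on these libraries where they do the work, as an engineer would, in place of code of your own. Each camera call takes 0.05 s, during which the arm holds its last target.

### The job

The lid of the wooden message-card box has been left ajar: press it fully shut until its catch snaps, so that the card in its groove stands upright. Then take the red spring clip off the wall of the key tray by squeezing its two handles and, without biting or bumping the card, hold it upright and wide open astride the middle of the card's top edge, jaws well down over the edge but touching nothing, so that I can slip a note in beside the card. Finish like that, still squeezing and holding the clip; press on the lid and not on the card, and leave the other things on the shelf where they are.

Things in the scene. Friction and masses are not known exactly. Their poses are not given: they have to be found in the camera images.
- cardbox: Fixed wooden card box, 120 mm deep (x), 156 mm wide (y), 85 mm tall, with a 12 mm thick lid on top (lid top at 97 mm when shut). Origin: centre of the underside; x points from its front (where the lid opens) to its back (the hinge), y along the hinge, z up.
- lid (a joint): Opening angle of the box lid, rad, 0 = fully shut; starts ajar at 0.25 to 0.55. The hinge is stiff: the lid stays where it is left, and 1 to 2 N at the front edge swings it down. Over the last 8 mm at the front edge a sprung ball catch resists with up to about 10 N; from about 0.04 rad on it snaps the lid home. 15 N there is ample.
- lid_press (a point): Pressing spot, a pale bone inlay 18 x 50 mm on the top face of the lid, 16 mm behind its front edge and midway across; 106 mm from the hinge line, moves with the lid. The card stands 72 mm behind it.
- lid_hinge (a point): Middle of the hinge line: 60 mm behind the centre of the box, 85 mm above the shelf.
- note_card: Stiff cream card, 2.5 mm thick (x), 127 mm wide (y), 70 mm tall above the lid, set in the lid's groove with a little give; leans back while the lid is ajar. Origin: middle of its top edge; x normal to the card, y along the top edge, z up the card. With the lid shut it is upright, its top edge 167 mm above the shelf, 26 mm behind the box's centre.
- key_tray: Fixed open tray of dark wood, 125 mm (x) x 170 mm (y) x 42 mm tall, walls 5 mm thick, origin at the centre of its underside; the clip sits on its -x wall.
- clip: Loose red bulldog-type spring clip, about 70 g, parked clamped upright on the tray wall, jaws down, handles up. Origin: middle of its pivot axis; y along the pivot and the wall, x the way handles and jaws open and close, z up to the handles. Pivot barrel radius 5 mm, 52 mm long, resting on the wall. Jaws 50 mm wide (y), tips 34 mm below the origin (31 mm when wide open).
- clip_grip (a point): Where to squeeze the clip: midway between its handles, 33 mm above the pivot axis. The two flat handles, 28 mm wide (y), reach from 5 to 46 mm above the pivot. Released, they flare to about 46 mm over their outer faces at the top (22 mm at the pivot); fully squeezed across x they stand parallel, 22 mm over their outer faces, and go no further. That takes about 10 N a handle: grip with 15 to 30 N.
- clip_left (a joint): Angle of the lever on the clip's -x side, rad: 0 as parked on the tray wall (jaw gap 5 mm), 0.32 fully squeezed (both levers: jaw gap 25 mm), -0.07 jaws shut on nothing.
- clip_right (a joint): The same for the lever on the clip's +x side: 0 as parked, 0.32 fully squeezed (jaw wide open).
- keyring: Bystander: pewter ring of 36 mm with two keys, about 70 mm long, 4 mm thick, lying in the tray. Origin: ring centre, underside.
- stopper: Bystander: green glass bottle stopper, 42 mm across, 56 mm tall, standing. Origin: centre of its underside.
- snuffer: Bystander: brass candle snuffer lying along its x, 145 mm long, 33 mm tall, 28 mm wide. Origin: its middle, on the shelf.
- button_box: Bystander: carved bone button box, 64 x 89 x 44 mm. Origin: centre of its underside.
Mind the look-alikes: they are no part of the job. Of the things that look like the key_tray, the middle-sized one is meant.

How it is judged:
On the way, in this order (a step that is already met when the one before it is completed fails the run):
1. the lid is pressed shut past its catch (value of joint lid below 0.015 rad), for 0.2 s.
2. the clip is squeezed open and lifted clear of the tray (value of joint each of clip_left, clip_right above 0.18 rad and height (world z) of clip above 0.085 m and contact force between clip and key_tray below 0.1 N), for 0.2 s.
At the end, for the whole second after the job is handed in: Lid shut (<0.015 rad). Clip still squeezed (>4 N), at rest, both levers past 0.18 rad, upright within 0.2, in line with the card within 0.15 rad; card's top edge 5-25 mm below the pivot, within 7 mm of the clip's mid plane and 20 mm of its middle; clip touches neither card nor box (<0.3 N) (value of joint lid below 0.015 rad and value of joint each of clip_left, clip_right above 0.18 rad and z of note_card in the frame of clip between -0.025 and -0.005 m and x of note_card in the frame of clip between -0.007 and 0.007 m and y of note_card in the frame of clip between -0.02 and 0.02 m and angle between the y axis of clip and the y axis of note_card, either way round below 0.15 rad and angle between clip's own z axis and vertical below 0.2 rad and contact force between clip and cardbox below 0.3 N and contact force between the fingers and clip above 4 N and linear speed of clip below 0.02 m/s); the arm keeps its last pose, push and grip.
It fails at once if the clip bites or bumps the card (over 2 N) (contact force between clip and note_card above 2 N).
It fails at once if the robot pushes on the card (over 2 N) (contact force between the arm and note_card above 2 N).
It fails at once if a bystander is moved more than 15 mm (distance of any of keyring, stopper, snuffer, button_box from where it was at the start of the episode above 0.015 m).
It also fails if it takes over 51 s, if anything falls off the work surface, if the arm or the gripper's body presses on something with over 40 N, if the wrist force passes 120 N, or if a joint passes its speed limit or range.

## Working session

There is one attempt and no reset: what is moved stays moved. The work goes in short steps, Python scripts to look and compute and a tool call to move; the robot and the scene stay as the last step left them, time stands still between calls to the robot, and variables do not carry over. Pictures are saved under pics/ and viewed, and the job is handed in when it is done.

Besides the shell and the picture viewer there is one more tool, called after ">>>" in YAML: its name, and indented under it one key for each argument. step_arm: Moves the arm, as the interface text tells. Shifts and turns lie within -1 to 1; 1 stands for 0.4 m of shift or pi/2 rad of turn. Its arguments: {"type":"object","properties":{"moves":{"type":"array","items":{"type":"array","items":{"type":"number","minimum":-1,"maximum":1}}}},"required":["moves"]}

```bash
ls; mkdir -p pics
cat > h.py <<'E'
import numpy as np, cv2
from workcell import manip
def K(p):
    H,W=p['z_map'].shape; f=H/2/np.tan(np.radians(p['fovy'])/2); return f,p['cx'],p['cy']
def cloud(p):
    f,cx,cy=K(p); H,W=p['z_map'].shape; v,u=np.mgrid[:H,:W]; d=p['z_map']
    P=np.stack([(u-cx)/f*d,-(v-cy)/f*d,-d,np.ones_like(d)],-1)
    return (P@np.array(p['pose']).T)[...,:3]
def save(p,n,s=1,crop=None):
    c=p['color'][...,::-1]
    if crop: c=c[crop[1]:crop[3],crop[0]:crop[2]]
    if s!=1: c=cv2.resize(c,None,fx=s,fy=s,interpolation=cv2.INTER_CUBIC)
    cv2.imwrite('pics/'+n+'.png',c)
E
python3 - <<'E'
from h import *
import pickle
print(manip.state())
P={}
for n in ['scene','side','wrist']:
    p=manip.read_camera(n); P[n]=p; save(p,n+'0',1)
    print(n,[k for k in p],p['fovy'],p['cx'],p['cy'],np.round(p['pose'],3).tolist())
    for q in ['cardbox','lid_press','note_card','key_tray','clip','clip_grip','keyring','stopper','snuffer','button_box']:
        print(q,[(round(r['p'],2),np.round(r['at'],3).tolist()) for r in manip.spot_in(q,p)])
pickle.dump(P,open('p0.pkl','wb'))
print(manip.state()['clock'])
E
```

```text
pics
{'clock': 0.0, 'qpos': array([ 1.01599434e+00,  3.42719883e-01,  1.52507502e+00,  2.75923132e-05,
        1.27535201e+00, -1.45979179e-01]), 'qvel': array([-2.07504566e-03, -8.60920869e-04, -7.32220068e-04,  2.04143387e-04,
       -7.40043266e-05, -4.25490521e-04]), 'joint_efforts': array([ 4.74585104e-04, -4.33680224e+01, -2.46019131e+01,  7.35078174e-05,
        7.76877219e-03,  1.41657779e-05]), 'eef_pos': array([0.20844554, 0.48139715, 0.23060717]), 'tcp_rot': array([-2.79154746e-04,  2.02994734e-01,  9.79179521e-01, -7.25380947e-04]), 'ft_force': array([-0.89859818, -0.73025106, -0.25519617]), 'wrist_torque': array([-0.01529508, -0.01301898,  0.01889145]), 'opening': 0.08523855755581405}
scene ['color', 'z_map', 'fovy', 'cx', 'cy', 'pose', 'shot'] 55.188869215046296 278.51512277616797 215.76992721644658 [[0.77, -0.469, 0.432, 1.067], [0.638, 0.552, -0.537, -0.472], [0.013, 0.689, 0.724, 0.953], [0.0, 0.0, 0.0, 1.0]]
cardbox [(0.85, [0.59, -0.193, 0.114])]
lid_press [(0.81, [0.562, -0.19, 0.113]), (0.42, [0.587, -0.194, 0.114])]
note_card [(0.72, [0.6, -0.189, 0.15])]
key_tr
[... 999 characters left out ...]
[0.462, 0.199, 0.054])]
clip_grip [(0.65, [0.466, 0.199, 0.056])]
keyring [(0.54, [0.537, 0.22, 0.008]), (0.34, [0.488, -0.003, 0.013])]
stopper [(0.73, [0.46, 0.197, 0.04]), (0.7, [0.673, 0.004, 0.046])]
snuffer [(0.47, [0.487, -0.001, 0.016])]
button_box [(0.69, [0.774, 0.051, 0.044])]
wrist ['color', 'z_map', 'fovy', 'cx', 'cy', 'pose', 'shot'] 63.92982006784578 278.91300691563765 214.42181389266293 [[0.399, -0.884, -0.243, 0.147], [0.917, 0.384, 0.106, 0.509], [0.0, -0.265, 0.964, 0.374], [0.0, 0.0, 0.0, 1.0]]
cardbox []
lid_press []
note_card []
key_tray [(0.83, [0.371, 0.505, 0.008]), (0.55, [0.336, 0.284, 0.02])]
clip []
clip_grip []
keyring []
stopper []
snuffer []
button_box []
1.65
```

View pics/scene0.png

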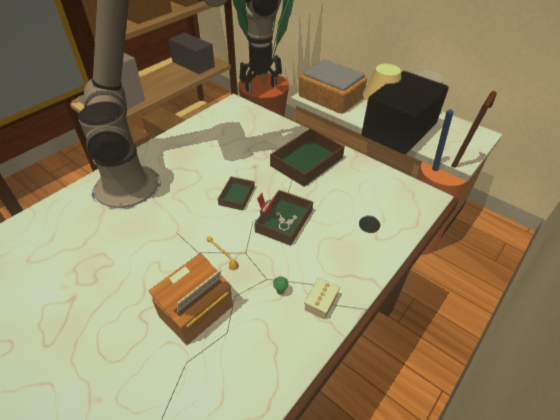

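View pics/side0.png

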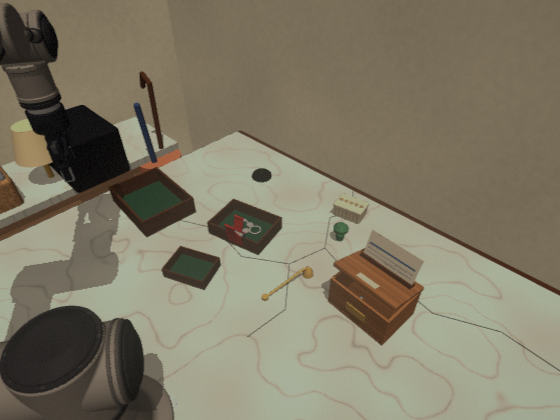

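Scene view: the card box with its lid ajar is at (192,295). There are three trays: the large one at (307,157), the small one at (237,193) and the middle one at (285,217). The middle one carries the red clip (265,204) and the keys, so it fits. I'll confirm with a crop and then measure.

Run:
```python
from h import *
import pickle
P=pickle.load(open('p0.pkl','rb'))
s=P['scene'];d=P['side']
a=cv2.resize(s['color'][180:250,215:325],None,fx=5,fy=5,interpolation=2)
b=cv2.resize(d['color'][190:260,195:305],None,fx=5,fy=5,interpolation=2)
cv2.imwrite('pics/tray.png',np.vstack([a,b])[...,::-1][:,:800][:700] if 0 else cv2.resize(np.vstack([a,b]),None,fx=.85,fy=.85)[...,::-1])
a=cv2.resize(s['color'][245:345,140:245],None,fx=3.8,fy=3.8,interpolation=2)
b=cv2.resize(d['color'][225:345,320:430],None,fx=3.6,fy=3.17,interpolation=2)
h=min(len(a),len(b));cv2.imwrite('pics/box.png',np.hstack([a[:h],b[:h]])[...,::-1])
for n,p in P.items():
    if n=='wrist':continue
    X=cloud(p); c=p['color'].astype(int); hsv=cv2.cvtColor(p['color'],cv2.COLOR_RGB2HSV)
    v=p['z_map']>0
    red=((hsv[...,0]<6)|(hsv[...,0]>174))&(hsv[...,1]>170)&(c[...,0]>70)&v&(np.linalg.norm(X[...,:2]-[.465,.2],axis=-1)<.07)
    Q=X[red]; print(n,'red',len(Q),np.percentile(Q,[2,50,98],axis=0).round(3).tolist())
    # tray rim
    r=v&(abs(X[...,2]-.042)<.004)&(abs(X[...,0]-.53)<.11)&(abs(X[...,1]-.235)<.12)&~red&(c.sum(-1)<250)
    Q=X[r][:,:2].astype(np.float32); print('tray',len(Q),cv2.minAreaRect(Q))
    # box
    r=v&(X[...,2]>.02)&(np.linalg.norm(X[...,:2]-[.58,-.19],axis=-1)<.14)
    Q=X[r]; 
    bot=Q[(Q[:,2]<.08)]; print('box foot',len(bot),cv2.minAreaRect(bot[:,:2].astype(np.float32)))
    np.save('box_'+n,np.c_[Q,c[r]])
```

```text
scene red 32 [[0.45, 0.187, 0.053], [0.473, 0.198, 0.06], [0.495, 0.218, 0.091]]
tray 242 ((0.526969850063324, 0.22711902856826782), (0.12440016865730286, 0.17366085946559906), 13.419428825378418)
box foot 837 ((0.5888147354125977, -0.20760835707187653), (0.19515924155712128, 0.09469576925039291), 49.69770812988281)
side red 19 [[0.445, 0.189, 0.053], [0.477, 0.202, 0.088], [0.492, 0.211, 0.091]]
tray 359 ((0.5216957926750183, 0.22757279872894287), (0.13571543991565704, 0.17093296349048615), 13.299860000610352)
box foot 1554 ((0.5494866371154785, -0.17720568180084229), (0.1568080335855484, 0.12460148334503174), 86.56367492675781)
```

View pics/tray.png

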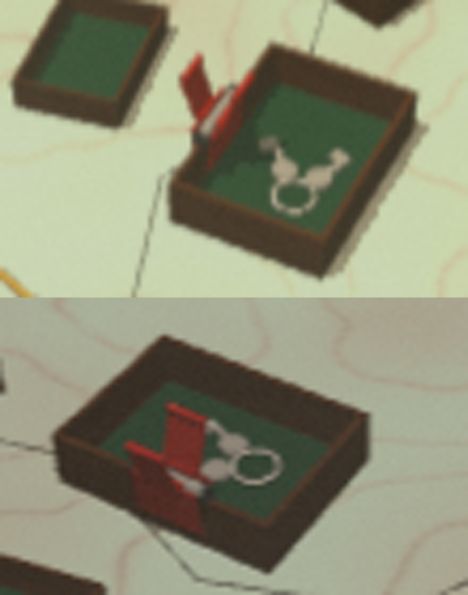

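View pics/box.png

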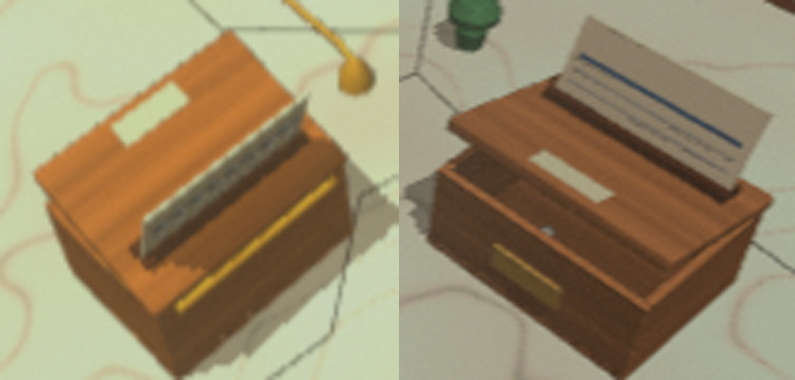

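```bash
cat > fit.py <<'E'
from h import *
from scipy.optimize import least_squares
def sdb(p,lo,hi):
    c=(np.array(lo)+hi)/2; q=abs(p-c)-(np.array(hi)-lo)/2
    return np.linalg.norm(np.maximum(q,0),axis=1)+np.minimum(q.max(1),0)
def loc(Q,x,y,yaw):
    c,s=np.cos(yaw),np.sin(yaw); d=Q-[x,y,0]
    return np.c_[c*d[:,0]+s*d[:,1],-s*d[:,0]+c*d[:,1],d[:,2]]
def boxsd(t,Q):
    x,y,yaw,a=t[:4]; L=loc(Q,x,y,yaw); L[:,2]-=t[4]
    h=L-[.06,0,.085]; c,s=np.cos(a),np.sin(a)
    # open: front (-x) rises. world h = R h0 ; h0=(-r,z): x=-r c + z s ; z= r s + z c
    M=np.c_[h[:,0]*c-h[:,2]*s, h[:,1], h[:,0]*s+h[:,2]*c]
    return np.min([sdb(L,[-.06,-.078,0],[.06,.078,.085]),sdb(M,[-.122,-.078,0],[0,.078,.012]),
       sdb(M,[-.034-.00125,-.0635,.0],[-.034+.00125,.0635,.082])],axis=0)
def fitbox(Q,t0,fixlid=False):
    r=least_squares(lambda t:boxsd(t,Q),t0,loss='soft_l1',f_scale=.003); return r
E
python3 - <<'E'
from fit import *
A={}
for n in ['scene','side']:
    Q=np.load(f'box_{n}.npy')[:,:3]; A[n]=Q
    r=fitbox(Q,[.58,-.19,-.05,.4,0]); print(n,len(Q),r.x.round(4),np.median(abs(boxsd(r.x,Q))))
Q=np.vstack([A['scene'],A['side']]); r=fitbox(Q,r.x); print(r.x.round(4))
E
```

```text
scene 4288 [ 0.5539 -0.1773 -0.0631  0.3169  0.0124] 0.0012759615258651482
side 5850 [ 0.5522 -0.1775 -0.0602  0.3135  0.0103] 0.0008917220398375371
[ 0.5529 -0.1774 -0.0615  0.313   0.0115]
```

Run:
```python
from fit import *
import pickle
P=pickle.load(open('p0.pkl','rb'))
for n in ['scene','side']:
    X=cloud(P[n]); m=(P[n]['z_map']>0)&(np.linalg.norm(X[...,:2]-[.5,-.05],axis=-1)<.25)&(X[...,2]<.015); print('table z',np.percentile(X[m][:,2],[5,50,95]).round(4))
    Q=np.load(f'box_{n}.npy'); C=Q[:,3:];Q=Q[:,:3]
    t=[.553,-.1774,-.0615,.313]
    L=loc(Q,*t[:3])
    # lid-top plane: points with |y|<.07, x in -.05..0
    m=(abs(L[:,1])<.06)&(L[:,0]>-.045)&(L[:,0]<.005)&(L[:,2]>.09)
    c=np.polyfit(L[m,0],L[m,2],1);res=L[m,2]-np.polyval(c,L[m,0]);m2=np.where(m)[0][abs(res)<.004];c=np.polyfit(L[m2,0],L[m2,2],1); print(n,'slope angle',np.arctan(-c[0]),'z at hinge x',np.polyval(c,.06), 'z at 0',c[1],len(m2))
    # rear lid top (x .035-.055)
    m=(abs(L[:,1])<.07)&(L[:,0]>.045)&(L[:,0]<.058)&(L[:,2]>.08); print('rear',m.sum(),np.percentile(L[m,2],[10,50,90]) if m.sum() else '')
    print('maxz',L[:,2].max(), 'min x',np.percentile(L[:,0],1))
    for x0 in (.005,.015,.025,.035,.045,.055,.065): 
        m=abs(L[:,0]-x0)<.004; m&=abs(L[:,1])<.06; print(x0,np.percentile(L[m,2],[5,50,95]).round(4) if m.any() else '',m.sum())
```

```text
table z [-0.0013  0.0018  0.0054]
scene slope angle 0.30752445754090885 z at hinge x 0.09848099910843204 z at 0 0.11753700541669637 981
rear 531 [0.09967397 0.10407648 0.17355195]
maxz 0.1788756337897417 min x -0.051822535693291844
0.005 [0.1134 0.116  0.1194] 150
0.015 [0.1122 0.1148 0.1175] 43
0.025 [0.1181 0.1186 0.1191] 2
0.035 [0.1117 0.1157 0.1294] 184
0.045 [0.1011 0.108  0.159 ] 336
0.055 [0.0264 0.0999 0.1752] 365
0.065 [0.0793 0.0905 0.0992] 210
table z [-0.0025 -0.0002  0.0041]
side slope angle 0.3055112663907543 z at hinge x 0.09654969171490863 z at 0 0.11547280712914652 793
rear 427 [0.15744979 0.16646321 0.17273248]
maxz 0.17576624089343096 min x -0.06395551212388736
0.005 [0.1125 0.1142 0.1157] 120
0.015 [0.1093 0.1108 0.113 ] 121
0.025 [0.1086 0.1146 0.1171] 232
0.035 [0.115  0.1277 0.1408] 559
0.045 [0.1454 0.159  0.1713] 593
0.055 [0.0994 0.1717 0.1731] 20
0.065  0
```

Run:
```python
from fit import *
A={}
for n in ['scene','side']:
    Q=np.load(f'box_{n}.npy')[:,:3]; A[n]=Q
    for f in (.003,.001):
        r=least_squares(lambda t:boxsd(np.r_[t,0],Q),[.555,-.18,-.06,.31],loss='cauchy',f_scale=f); print(n,r.x.round(4),np.median(abs(boxsd(np.r_[r.x,0],Q))))
    L=loc(Q,*r.x[:3])
    m=(L[:,2]<.07)&(abs(L[:,1])<.06); print('x faces',np.percentile(L[m,0],[5,50,95]).round(4))
    m=(L[:,2]<.07)&(abs(L[:,0])<.045); print('y faces',np.percentile(L[m,1],[5,50,95]).round(4))
    m=(L[:,2]<.07)&(abs(L[:,1])<.06)&(abs(L[:,0]+.06)<.015);print(m.sum(), np.polyfit(L[m,1],L[m,0],1) if m.sum()>20 else '')
    m=(L[:,2]<.07)&(abs(L[:,0])<.04);print(m.sum(), np.polyfit(L[m,0],L[m,1],1) if m.sum()>20 else '')
    m=(L[:,2]>.13);q=L[m];print('card',np.percentile(q[:,1],[1,99]),np.polyfit(q[:,1],q[:,0],1), np.median(q[:,2]))
```

```text
scene [ 0.5534 -0.1774 -0.0617  0.3183] 0.0010625706352057895
scene [ 0.5531 -0.1773 -0.0622  0.3203] 0.00101956800513062
x faces [0.058  0.0594 0.0606]
y faces [-0.0784 -0.0779 -0.0774]
0 
120 [ 0.00030074 -0.0778954 ]
card [-0.07631115  0.07449258] [ 3.87173532e-03 -2.22423800e-05] 0.13463240494976947
side [ 0.5514 -0.1774 -0.0598  0.2994] 0.0006672636081761687
side [ 0.5516 -0.177  -0.0604  0.2987] 0.0006265547204299133
x faces [-0.0629 -0.06   -0.0586]
y faces [-0.0783 -0.0777  0.0726]
696 [-0.00060366 -0.06029243]
282 [-0.91512656 -0.0343636 ]
card [-0.07129839  0.06910082] [0.01102898 0.02821069] 0.1480331452690592
```

```bash
cat >> fit.py <<'E'
def traysd(t,Q):
    L=loc(Q,*t[:3]); o=sdb(L,[-.0625,-.085,0],[.0625,.085,.042]); i=sdb(L,[-.0575,-.08,.004],[.0575,.08,.2]); return np.maximum(o,-i)
E
python3 - <<'E'
from fit import *
import pickle
P=pickle.load(open('p0.pkl','rb'))
T=[]
for n in ['scene','side']:
    p=P[n];X=cloud(p);hsv=cv2.cvtColor(p['color'],cv2.COLOR_RGB2HSV);c=p['color'].astype(int)
    red=((c[...,0]>2.2*c[...,1])&(c[...,0]>60))&(p['z_map']>0)&(np.linalg.norm(X[...,:2]-[.465,.2],axis=-1)<.07)&(X[...,2]>.0)
    near=(p['z_map']>0)&(np.linalg.norm(X[...,:2]-[.525,.227],axis=-1)<.12)&(X[...,2]>.012)&(X[...,2]<.047)&~cv2.dilate(red.astype(np.uint8),np.ones((3,3))).astype(bool)
    Q=X[near]; r=least_squares(lambda t:traysd(t,Q),[.525,.227,.23],loss='soft_l1',f_scale=.003); print(n,len(Q),r.x.round(4),np.median(abs(traysd(r.x,Q))))
    T.append(r.x)
t=np.mean(T,0)
for n in ['scene','side']:
    p=P[n];X=cloud(p);c=p['color'].astype(int)
    red=((c[...,0]>2.2*c[...,1])&(c[...,0]>60))&(p['z_map']>0)&(np.linalg.norm(X[...,:2]-[.465,.2],axis=-1)<.07)
    L=loc(X[red],*t); hi=L[:,2]>.058
    print(n,red.sum(),'x',np.percentile(L[hi,0],[3,50,97]).round(4),'y all',np.percentile(L[:,1],[3,50,97]).round(4),'y hi',np.percentile(L[hi,1],[3,50,97]).round(4),'zmax',L[:,2].max(), hi.sum())
    for a,b in((0,-.06),(-.06,1)):
        pass
    for z0 in (.06,.07,.08,.09):
        m=abs(L[:,2]-z0)<.006; print(z0,np.sort(L[m][:,0]).round(3)[::6],np.percentile(L[m,1],[0,50,100]).round(3) if m.any() else '')
    rr=np.argwhere(red); print(rr.min(0),rr.max(0))
E
```

```text
scene 905 [0.5259 0.228  0.2376] 0.001087979825666316
side 1276 [0.5233 0.2287 0.2307] 0.0010597835529351576
scene 39 x [-0.0795 -0.0402 -0.035 ] y all [-0.0286 -0.0176 -0.0034] y hi [-0.0263 -0.0158 -0.0022] zmax 0.0913766186091235 21
0.06 [-0.072 -0.065 -0.049] [-0.026 -0.018 -0.011]
0.07 [-0.043] [-0.026 -0.025 -0.025]
0.08 [-0.08] [-0.026 -0.016  0.002]
0.09 [-0.08  -0.037 -0.036] [-0.026 -0.013  0.002]
[194 258] [211 274]
side 114 x [-0.0846 -0.0448 -0.0396] y all [-0.0256 -0.0137 -0.0009] y hi [-0.0254 -0.0137 -0.0011] zmax 0.09104882446797169 84
0.06 [-0.053 -0.048 -0.047 -0.047 -0.046 -0.043] [-0.025 -0.014 -0.   ]
0.07 [-0.047 -0.045 -0.044 -0.044 -0.043 -0.04 ] [-0.024 -0.013 -0.   ]
0.08 [-0.083 -0.042 -0.042] [-0.026 -0.014 -0.001]
0.09 [-0.086 -0.083 -0.082 -0.079 -0.04  -0.038] [-0.026 -0.014 -0.   ]
[215 225] [236 242]
```

The crops confirm the middle tray at scene (285,217): clip on its wall, keyring inside. Box fit: centre (0.552,-0.177), yaw -0.061, lid at about 0.31 rad. I'll shut the fingers and travel to the pressing spot.

>>> step_arm:
  moves:
    - [0.37,-0.82,0.02,0,0,-0.39,0]
    - [0.37,-0.82,0.02,0,0,-0.39,0]
    - [0.37,-0.82,0.02,0,0,-0.39,0]
    - [0.37,-0.82,0.02,0,0,-0.39,0]
    - [0.37,-0.82,0.02,0,0,-0.39,0]
    - [0.37,-0.82,0.02,0,0,-0.39,0]
    - [0.37,-0.82,0.02,0,0,-0.39,0]
    - [0.37,-0.82,0.02,0,0,-0.39,0]

```text
clock: 2.45
eef_pos: [0.3584, 0.15, 0.2397]
tcp_rot: [0.001, 0.491, 0.871, -0.0]
ft_force: [-1.3, 0.4, 0.7]
opening: 0.0
```

>>> step_arm:
  moves:
    - [0.37,-0.82,-0.02,0,0,-0.39,0]
    - [0.37,-0.82,-0.02,0,0,-0.39,0]
    - [0.37,-0.82,-0.02,0,0,-0.39,0]
    - [0.37,-0.82,-0.02,0,0,-0.39,0]
    - [0.37,-0.82,-0.02,0,0,-0.39,0]
    - [0.37,-0.82,-0.02,0,0,-0.39,0]
    - [0.37,-0.82,-0.02,0,0,-0.39,0]
    - [0.37,-0.82,-0.02,0,0,-0.39,0]

```text
clock: 3.25
eef_pos: [0.5062, -0.1781, 0.2305]
tcp_rot: [0.001, 0.73, 0.683, -0.0]
ft_force: [-1.0, 0.5, 0.6]
opening: 0.0002
```

>>> step_arm:
  moves:
    - [0,0.01,-0.1,0,0,0,0]
    - [0,0.01,-0.2,0,0,0,0]
    - [0,0.01,-0.22,0,0,0,0]
    - [0,0.01,-0.235,0,0,0,0]
    - [0,0.01,-0.25,0,0,0,0]
    - [0,0.01,-0.265,0,0,0,0]
    - [0,0.01,-0.28,0,0,0,0]
    - [0,0.01,-0.28,0,0,0,0]

```text
clock: 4.05
eef_pos: [0.5047, -0.1702, 0.1192]
tcp_rot: [0.0, 0.729, 0.684, 0.0]
ft_force: [0.5, -0.8, 0.3]
opening: -0.0002
```

>>> step_arm:
  moves:
    - [0,-0.005,-0.013,0,0,0,0]
    - [0,-0.005,-0.025,0,0,0,0]
    - [0,-0.005,-0.033,0,0,0,0]
    - [0,-0.005,-0.039,0,0,0,0]
    - [0,-0.005,-0.044,0,0,0,0]
    - [0,-0.005,-0.048,0,0,0,0]
    - [0,-0.005,-0.052,0,0,0,0]
    - [0,-0.005,-0.052,0,0,0,0]

```text
clock: 4.85
eef_pos: [0.5046, -0.1722, 0.0981]
tcp_rot: [-0.0, 0.729, 0.684, 0.0]
ft_force: [-0.2, -0.3, -0.2]
opening: -0.0002
```

Run:
```python
from fit import *
for n in ['scene','side']:
    p=manip.read_camera(n)
    crop=(120,220,280,350) if n=='scene' else (300,170,460,350)
    save(p,'press_'+n,3.2,crop)
    X=cloud(p); L=loc(X.reshape(-1,3),.5523,-.1772,-.061).reshape(X.shape)
    m=(p['z_map']>0)&(abs(L[...,0]+.03)<.02)&(abs(abs(L[...,1])-.055)<.02)&(L[...,2]>.05)&(L[...,2]<.15)
    q=L[m]; c=np.polyfit(q[:,0],q[:,2],1); print(n,len(q),'slope',-c[0],'z',np.median(q[:,2]))
```

```text
scene 345 slope 0.005362809140450827 z 0.09862683669466965
side 429 slope -0.003963789809640742 z 0.0965193528236079
```

View pics/press_side.png

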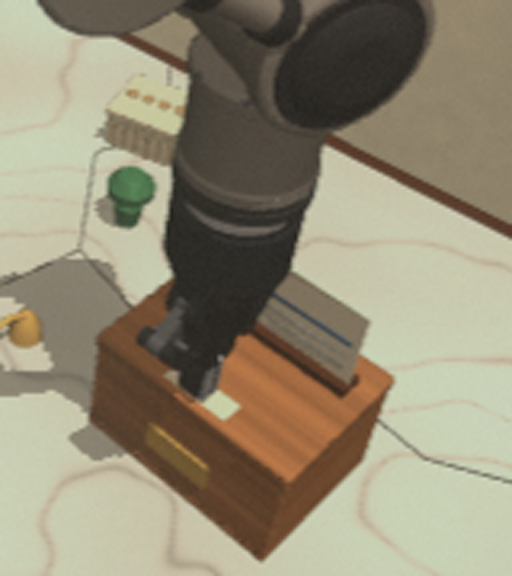

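The lid looks shut in the side view: its seam is closed at about (250,470), the card is upright and the slope is about 0. One light extra press to be sure, then retreat upward.

>>> step_arm:
  moves:
    - [0,0,-0.003,0,0,0,0]
    - [0,0,-0.006,0,0,0,0]
    - [0,0,-0.006,0,0,0,0]
    - [0,0,-0.006,0,0,0,0]
    - [0,0,-0.006,0,0,0,0]
    - [0,0,-0.006,0,0,0,0]
    - [0,0,-0.006,0,0,0,0]
    - [0,0,-0.006,0,0,0,0]

```text
clock: 5.75
eef_pos: [0.5049, -0.1723, 0.0969]
tcp_rot: [0.0, 0.729, 0.684, 0.0]
ft_force: [-1.2, 0.6, 7.4]
opening: 0.0004
```

>>> step_arm:
  moves:
    - [0,0,0.12,0,0,0,0]
    - [0,0,0.24,0,0,0,0]
    - [0,0,0.36,0,0,0,0]
    - [-0.03,0.12,0.36,0,0,0.05,0]
    - [-0.05,0.25,0.36,0,0,0.1,0]
    - [-0.08,0.37,0.36,0,0,0.15,1]
    - [-0.09,0.5,0.36,0,0,0.19,1]
    - [-0.09,0.62,0.36,0,0,0.19,1]

```text
clock: 6.55
eef_pos: [0.4678, 0.0753, 0.2404]
tcp_rot: [0.0, 0.619, 0.786, 0.0]
ft_force: [0.6, -0.2, 0.0]
opening: 0.0434
```

Run:
```python
from fit import *
p=manip.read_camera('side'); save(p,'lid2',4,(310,210,450,350))
X=cloud(p); L=loc(X.reshape(-1,3),.5523,-.1772,-.061).reshape(X.shape)
m=(p['z_map']>0)&(abs(L[...,0]+.03)<.02)&(abs(L[...,1])<.07)&(L[...,2]>.05)&(L[...,2]<.15)
q=L[m]; print('slope',np.polyfit(q[:,0],q[:,2],1),len(q))
m=(p['z_map']>0)&(np.linalg.norm(X[...,:2]-[.56,-.19],axis=-1)<.14)&(X[...,2]>.02)&(X[...,2]<.2); Q=X[m]
r=least_squares(lambda t:boxsd(np.r_[t,0],Q),[.552,-.177,-.06,.0],loss='cauchy',f_scale=.001); print(r.x.round(4))
X=cloud(p);S=manip.state(); print(S['eef_pos'])
c=L[m&(L[...,2]>.12)]; print('card',np.percentile(c,[2,50,98],axis=0).round(4),np.polyfit(c[:,2],c[:,0],1),np.polyfit(c[:,1],c[:,0],1))
```

```text
slope [-0.00106307  0.09656761] 980
[ 0.5516 -0.177  -0.0599 -0.0048]
[0.4673317  0.0822934  0.24043921]
card [[ 0.0222 -0.0618  0.121 ]
 [ 0.0241 -0.0051  0.1454]
 [ 0.0262  0.0607  0.1672]] [0.00827901 0.02295463] [-0.00140602  0.02415098]
```

View pics/lid2.png

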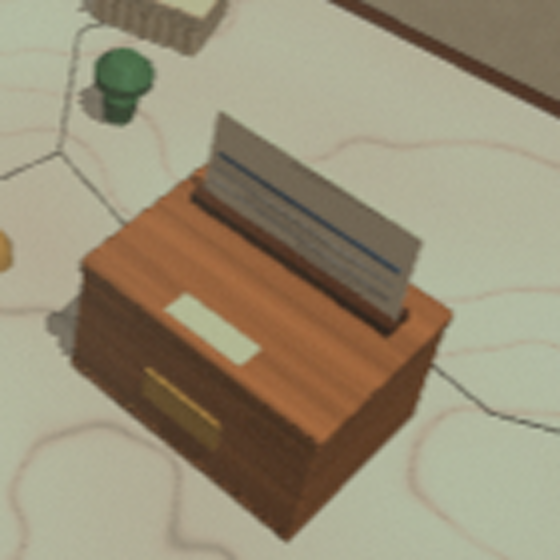

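Lid slope is 0.001 and the card stands upright with its top at 0.167, as it should. Now over the clip.

>>> step_arm:
  moves:
    - [0.0,0.1,0,0,0,0,1]
    - [0.0,0.2,-0.05,0,0,0,1]
    - [0.0,0.315,-0.15,0,0,0,1]
    - [0.0,0.315,-0.2,0,0,0,1]
    - [0.0,0.315,-0.2,0,0,0,1]
    - [0.0,0.315,-0.2,0,0,0,1]
    - [0.0,0.315,-0.2,0,0,0,1]
    - [0.0,0.315,-0.2,0,0,0,1]

```text
clock: 7.4
eef_pos: [0.4698, 0.1988, 0.1617]
tcp_rot: [0.001, 0.62, 0.785, 0.001]
ft_force: [0.2, 0.1, 0.2]
opening: 0.0854
```

Run:
```python
from fit import *
S=manip.state(); print(S['eef_pos'],S['tcp_rot'],S['opening'])
t=[.5246,.2283,.234]
for n in ['wrist','side','scene']:
    p=manip.read_camera(n);X=cloud(p);c=p['color'].astype(int)
    save(p,'over_'+n,1.4 if n=='wrist' else 5,None if n=='wrist' else ((190,150,310,260) if n=='side' else (210,160,320,250)))
    red=((c[...,0]>2.2*c[...,1])&(c[...,0]>60))&(p['z_map']>0)&(np.linalg.norm(X[...,:2]-[.465,.2],axis=-1)<.07)
    L=loc(X[red],*t); hi=L[:,2]>.08
    if hi.sum()<5: print(n,hi.sum());continue
    a=L[hi];l=a[a[:,0]<-.06];r=a[a[:,0]>=-.06]
    print(n,red.sum(),'left',np.median(l,0).round(4),np.percentile(l[:,0],[3,97]).round(4),'right',np.median(r,0).round(4),np.percentile(r[:,0],[3,97]).round(4),'y',np.percentile(a[:,1],[2,98]).round(4),'z',np.percentile(a[:,2],98).round(4))
```

```text
[0.46976141 0.19884858 0.16172345] [0.00098472 0.61982275 0.78474034 0.00117737] 0.0853975460660898
wrist 2269 left [-0.0809 -0.0115  0.0884] [-0.0834 -0.0787] right [-0.0394 -0.0108  0.0883] [-0.0421 -0.0364] y [-0.0247  0.0022] z 0.0898
side 134 left [-0.0822 -0.0135  0.0879] [-0.0844 -0.0797] right [-0.0403 -0.0157  0.0868] [-0.0424 -0.0364] y [-0.0259 -0.0003] z 0.0897
scene 70 left [-0.0777 -0.0144  0.0883] [-0.08   -0.0768] right [-0.0365 -0.0145  0.0889] [-0.0382 -0.0345] y [-0.0247  0.0021] z 0.0912
```

View pics/over_wrist.png

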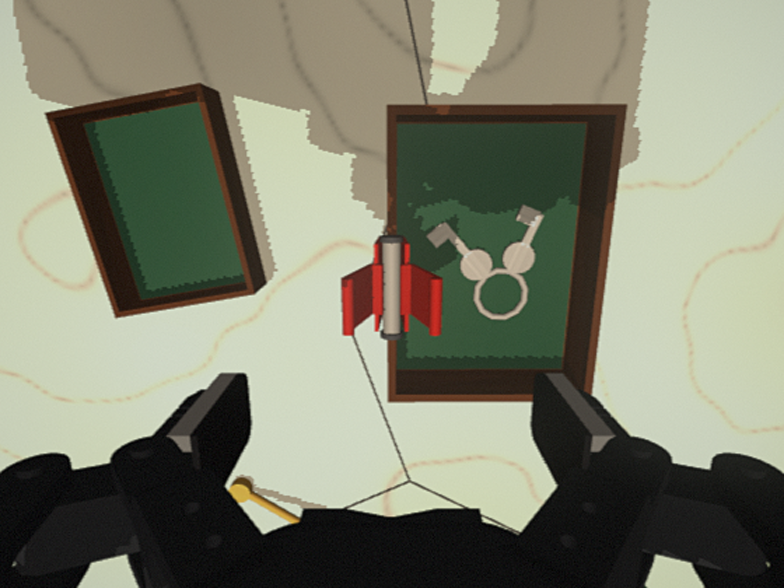

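View pics/over_side.png

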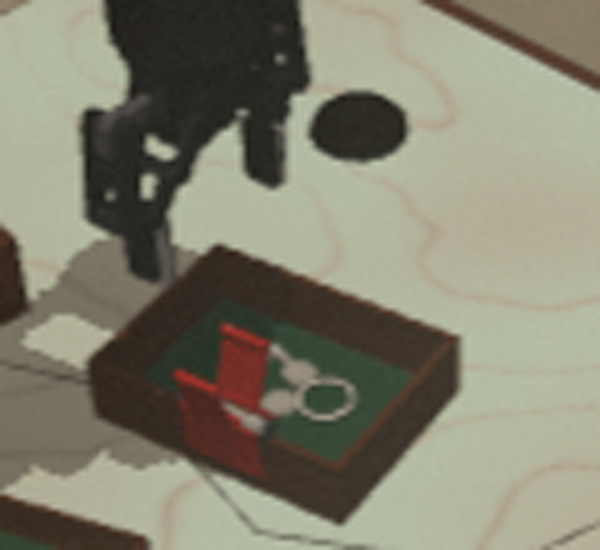

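Wrist view: the clip (392,285) is centred between the fingers and its barrel lines up with the wall; the keys at (500,270) are clear of the fingers' path. Descend and squeeze.

>>> step_arm:
  moves:
    - [0,0.002,-0.08,0,0,0,1]
    - [0,0.002,-0.15,0,0,0,1]
    - [0,0.002,-0.2,0,0,0,1]
    - [0,0.002,-0.23,0,0,0,1]
    - [0,0.002,-0.246,0,0,0,1]
    - [0,0.002,-0.246,0,0,0,1]
    - [0,0.002,-0.246,0,0,0,1]
    - [0,0.002,-0.246,0,0,0,1]

```text
clock: 8.35
eef_pos: [0.4693, 0.2006, 0.0626]
tcp_rot: [0.001, 0.619, 0.785, 0.001]
ft_force: [-0.3, -0.1, 0.2]
opening: 0.0852
```

>>> step_arm:
  moves:
    - [0,0,0,0,0,0,0.5]
    - [0,0,0,0,0,0,0.4]
    - [0,0,0,0,0,0,0.3]
    - [0,0,0,0,0,0,0]
    - [0,0,0,0,0,0,0]
    - [0,0,0,0,0,0,0]
    - [0,0,0,0,0,0,0]
    - [0,0,0,0,0,0,0]

```text
clock: 9.15
eef_pos: [0.4698, 0.2006, 0.0635]
tcp_rot: [0.001, 0.619, 0.785, 0.001]
ft_force: [-1.8, -0.8, 13.5]
opening: 0.0192
```

Squeezed: the opening is 19 mm, held by the handles. Lift straight up.

>>> step_arm:
  moves:
    - [0,0,0.03,0,0,0,0]
    - [0,0,0.07,0,0,0,0]
    - [0,0,0.14,0,0,0,0]
    - [0,0,0.22,0,0,0,0]
    - [0,0,0.3,0,0,0,0]
    - [0,0,0.4,0,0,0,0]
    - [0,0,0.45,0,0,0,0]
    - [0,0,0.45,0,0,0,0]

```text
clock: 9.95
eef_pos: [0.47, 0.2008, 0.2451]
tcp_rot: [0.002, 0.619, 0.785, 0.003]
ft_force: [0.0, 0.1, -0.2]
opening: 0.019
```

Run:
```python
from fit import *
S=manip.state(); print(S['eef_pos'],S['tcp_rot'],S['opening'],S['ft_force'])
R=__import__('scipy.spatial.transform',fromlist=['Rotation']).Rotation
for n in ['wrist','side','scene']:
    p=manip.read_camera(n);X=cloud(p);c=p['color'].astype(int)
    S=manip.state();e=S['eef_pos'];q=S['tcp_rot'];Rt=R.from_quat([*q[1:],q[0]])
    red=((c[...,0]>2.2*c[...,1])&(c[...,0]>60))&(p['z_map']>0)&(np.linalg.norm(X-e,axis=-1)<.1)
    L=Rt.inv().apply(X[red]-e)
    print(n,red.sum(),np.percentile(L,[2,25,50,75,98],axis=0).round(4).tolist())
    rr=np.argwhere(red);print(rr.min(0),rr.max(0))
    a,b=np.maximum(rr.mean(0).astype(int)-50,0); save(p,'lift_'+n,1.4 if n=='wrist' else 5.5,None if n=='wrist' else (b,a,b+100,a+100))
```

```text
[0.46998388 0.20075184 0.24514842] [0.00202683 0.61921091 0.78521759 0.0026611 ] 0.018959949536314687 [ 0.045548    0.12513912 -0.17675924]
wrist 4363 [[-0.0102, -0.0145, -0.033], [0.0014, -0.0067, -0.0318], [0.01, 0.0045, -0.0167], [0.0163, 0.0083, 0.0068], [0.0272, 0.0163, 0.0369]]
[194 250] [332 308]
side 144 [[-0.0221, -0.0172, -0.0312], [-0.015, -0.0147, 0.0139], [-0.0089, -0.0123, 0.0246], [-0.0028, -0.0086, 0.0335], [0.0169, 0.011, 0.0406]]
[161 220] [193 237]
scene 129 [[-0.0184, -0.0078, -0.0318], [-0.0105, -0.0034, 0.0044], [-0.0021, 0.0115, 0.0174], [0.0085, 0.0142, 0.0287], [0.0242, 0.0177, 0.0387]]
[148 258] [175 273]
```

```bash
cd pics; python3 -c "
import cv2,numpy as np
a=cv2.imread('lift_side.png');b=cv2.imread('lift_scene.png');c=cv2.imread('lift_wrist.png')
print(a.shape,b.shape,c.shape)
cv2.imwrite('lift_all.png',cv2.resize(np.hstack([cv2.resize(x,(400,400)) for x in (a,b)]+[cv2.resize(c[200:520,230:550],(400,400))]),(798,266)))"
```

```text
(550, 550, 3) (550, 550, 3) (588, 784, 3)
```

View pics/lift_all.png

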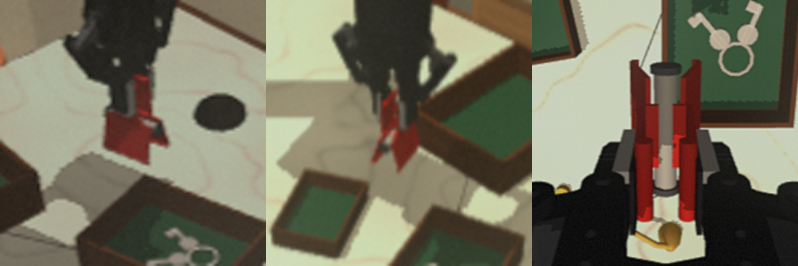

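Run:
```python
from fit import *
from scipy.spatial.transform import Rotation as R
def tool(): 
    S=manip.state();e=S['eef_pos'];q=S['tcp_rot'];return e,R.from_quat([*q[1:],q[0]])
for n in ['wrist','side','scene']:
    p=manip.read_camera(n);X=cloud(p);c=p['color'].astype(int);e,Rt=tool()
    v=(p['z_map']>0)&(np.linalg.norm(X-e,axis=-1)<.1)
    red=(c[...,0]>1.9*c[...,1])&(c[...,0]>45)&v
    L=Rt.inv().apply(X[red]-e)
    top=L[L[:,2]<-.027]
    if len(top)>20:
        for s in (-1,1):
            t=top[np.sign(top[:,1])==s]
            if len(t)>5: print(n,'top',s,len(t),np.percentile(t,[2,50,98],axis=0).round(4).tolist(),'slope z/x',np.polyfit(t[:,0],t[:,2],1).round(4),'y/x',np.polyfit(t[:,0],t[:,1],1).round(4))
    low=L[L[:,2]>.02]
    print(n,'jaw',len(low),np.percentile(low,[1,50,99],axis=0).round(4).tolist(),'x range by z')
    for s in (-1,1):
        t=low[np.sign(low[:,1])==s]
        if len(t)>15: print('  side',s,len(t),np.percentile(t,[1,50,99],axis=0).round(4).tolist(),'y/x',np.polyfit(t[:,0],t[:,1],1).round(3))
    if n=='wrist':
        gr=v&(abs(c[...,0]-c[...,2])<25)&(c[...,0]>70)
        G=Rt.inv().apply(X[gr]-e); m=(abs(G[:,1])<.006)&(abs(G[:,2]-.01)<.02)&(abs(G[:,0])<.05);G=G[m]
        print('barrel',len(G),np.percentile(G,[2,50,98],axis=0).round(4).tolist(),np.polyfit(G[:,0],G[:,2],1),np.polyfit(G[:,0],G[:,1],1))
```

```text
wrist top -1 998 [[-0.0108, -0.0101, -0.0311], [0.004, -0.0074, -0.0298], [0.0166, -0.0049, -0.0278]] slope z/x [ 0.009  -0.0298] y/x [ 0.0003 -0.0075]
wrist top 1 1020 [[-0.0105, 0.0037, -0.0321], [0.0043, 0.0065, -0.0299], [0.0167, 0.0089, -0.0277]] slope z/x [ 0.0271 -0.0299] y/x [-0.0062  0.0065]
wrist jaw 784 [[-0.0046, -0.017, 0.0203], [0.0164, 0.0109, 0.0317], [0.0276, 0.0166, 0.0434]] x range by z
  side -1 355 [[-0.0044, -0.0171, 0.0204], [0.0165, -0.0146, 0.0303], [0.0276, -0.0114, 0.0428]] y/x [ 0.075 -0.016]
  side 1 429 [[-0.0046, 0.0102, 0.0202], [0.0163, 0.0137, 0.0329], [0.0276, 0.0166, 0.0438]] y/x [-0.073  0.015]
barrel 977 [[-0.0258, -0.0052, 0.0094], [0.016, -0.0008, 0.0114], [0.0279, 0.004, 0.0149]] [0.01535583 0.01146277] [ 0.0071477  -0.00080304]
side jaw 154 [[-0.022, -0.0183, 0.0202], [-0.0029, -0.0146, 0.032], [0.0226, 0.0151, 0.0437]] x range by z
  side -1 141 [[-0.0217, -0.0184, 0.0202], [-0.0003, -0.0149, 0.0305], [0.0226, -0.01, 0.0423]] y/x [ 0.002 -0.015]
scene jaw 71 [[-0.0223, -0.015, 0.0213], [-0.0022, 0.0143, 0.0314], [0.0275, 0.0176, 0.0429]] x range by z
  side 1 65 [[-0.0222, 0.01, 0.0212], [0.0012, 0.0145, 0.0308], [0.0276, 0.0176, 0.0419]] y/x [-0.003  0.014]
```

Clip held upright and wide open: its pivot is 14.5 mm ahead of the TCP, centred in y, with x about +3 mm and tips about 44 mm ahead. Carry it to above the card.

>>> step_arm:
  moves:
    - [0.01,-0.03,0.03,0,0,0,0]
    - [0.03,-0.1,0.06,0,0,-0.02,0]
    - [0.055,-0.19,0.06,0,0,-0.04,0]
    - [0.08,-0.29,0.06,0,0,-0.06,0]
    - [0.108,-0.39,0.06,0,0,-0.08,0]
    - [0.136,-0.49,0.06,0,0,-0.1,0]
    - [0.164,-0.59,0.06,0,0,-0.12,0]
    - [0.19,-0.69,0.06,0,0,-0.14,0]

```text
clock: 11.05
eef_pos: [0.5449, -0.0783, 0.2662]
tcp_rot: [0.0, 0.702, 0.712, 0.0]
ft_force: [-0.6, 0.4, -1.1]
opening: 0.0188
```

>>> step_arm:
  moves:
    - [0.025,-0.09,0,0,0,-0.015,0]
    - [0.05,-0.17,0,0,0,-0.03,0]
    - [0.07,-0.23,0,0,0,-0.045,0]
    - [0.08,-0.26,0,0,0,-0.048,0]
    - [0.08,-0.267,0,0,0,-0.048,0]
    - [0.08,-0.267,0,0,0,-0.048,0]
    - [0.08,-0.267,0,0,0,-0.048,0]
    - [0.08,-0.267,0,0,0,-0.048,0]

```text
clock: 11.85
eef_pos: [0.5766, -0.1812, 0.2661]
tcp_rot: [0.0, 0.727, 0.686, 0.0]
ft_force: [0.3, -0.2, -0.0]
opening: 0.0187
```

```bash
cat > chk.py <<'E'
from fit import *
from scipy.spatial.transform import Rotation as R
import sys
tag=sys.argv[1]; t=[.5523,-.1772,-.061]
im=[]
for n in ['wrist','side','scene']:
    p=manip.read_camera(n);X=cloud(p);c=p['color'].astype(int)
    S=manip.state();e=S['eef_pos'];q=S['tcp_rot'];Rt=R.from_quat([*q[1:],q[0]])
    if n=='wrist': print(e.round(4),q.round(4),'open',S['opening'].__round__(4),S['ft_force'].round(2),'clk',S['clock'])
    v=(p['z_map']>0)&(np.linalg.norm(X-e,axis=-1)<.1)
    red=(c[...,0]>2.4*c[...,1])&(c[...,0]>2.0*c[...,2])&(c[...,0]>45)&v
    L=Rt.inv().apply(X[red]-e); 
    if len(L): print(n,'clip in tool',len(L),np.percentile(L,[1,50,99],axis=0).round(4).tolist())
    B=loc(X.reshape(-1,3),*t).reshape(X.shape)
    card=(p['z_map']>0)&~red&(B[...,2]>.115)&(B[...,2]<.172)&(abs(B[...,0]-.026)<.008)&(abs(B[...,1])<.075)
    k=B[card]
    if len(k)>20: print(n,'card box-frame',len(k),np.percentile(k,[1,50,99],axis=0).round(4).tolist())
    Bc=B[red]; 
    if len(Bc): 
        for s in (-1,1):
            m=Bc[np.sign(Bc[:,0]-.026)==s]
            if len(m)>10: print('  clip side',s,len(m),np.percentile(m,[1,50,99],axis=0).round(4).tolist())
    # crop about tcp projection
    f,cx,cy=K(p); M=np.linalg.inv(p['pose']); w=M[:3,:3]@(e-[0,0,.03])+M[:3,3]; u=int(cx+f*w[0]/-w[2]);vv=int(cy-f*w[1]/-w[2])
    h=55 if n!='wrist' else 130
    u0=int(np.clip(u-h,0,560-2*h));v0=int(np.clip(vv-h,0,420-2*h))
    im.append(cv2.resize(p['color'][v0:v0+2*h,u0:u0+2*h],(266,266) if 0 else (400,400),interpolation=2))
cv2.imwrite(f'pics/{tag}.png',np.hstack([im[1],im[2]])[...,::-1]); cv2.imwrite(f'pics/{tag}_w.png',im[0][...,::-1])
E
python3 chk.py above
```

```text
[ 0.5766 -0.1814  0.2661] [1.000e-04 7.275e-01 6.861e-01 1.000e-04] open 0.0191 [-0.52 -0.05 -0.38] clk 11.9
wrist clip in tool 4601 [[-0.0108, -0.017, -0.0309], [0.0108, -0.0039, -0.006], [0.0275, 0.0156, 0.0408]]
wrist card box-frame 286 [[0.024, 0.0131, 0.1404], [0.0254, 0.0387, 0.1675], [0.0263, 0.063, 0.1688]]
  clip side -1 2312 [[0.0073, -0.0136, 0.2263], [0.0161, 0.0079, 0.2688], [0.0206, 0.0248, 0.2968]]
  clip side 1 2289 [[0.0273, -0.0134, 0.2248], [0.0316, 0.0081, 0.2745], [0.0404, 0.0248, 0.2971]]
side clip in tool 91 [[-0.0223, -0.0186, -0.0285], [-0.0105, -0.0128, 0.0262], [0.0056, 0.0135, 0.0434]]
side card box-frame 1009 [[0.0219, -0.0628, 0.1156], [0.0242, -0.0041, 0.1432], [0.0269, 0.0621, 0.1677]]
  clip side -1 67 [[0.0059, -0.0252, 0.2242], [0.0104, -0.0136, 0.2362], [0.0177, 0.003, 0.2553]]
  clip side 1 24 [[0.0282, -0.0243, 0.222], [0.0313, -0.0122, 0.2568], [0.0383, -0.0072, 0.2949]]
scene clip in tool 48 [[-0.0183, -0.0072, -0.032], [-0.0095, 0.0135, 0.0289], [0.0058, 0.0179, 0.0402]]
scene card box-frame 687 [[0.0246, -0.0633, 0.1155], [0.0274, -0.0041, 0.1442], [0.0293, 0.0621, 0.1698]]
  clip side -1 14 [[0.0174, -0.014, 0.2551], [0.0194, -0.0119, 0.2768], [0.0221, -0.0092, 0.2979]]
  clip side 1 34 [[0.0323, -0.0214, 0.2256], [0.0397, -0.013, 0.2349], [0.0427, 0.004, 0.2969]]
```

View pics/above.png

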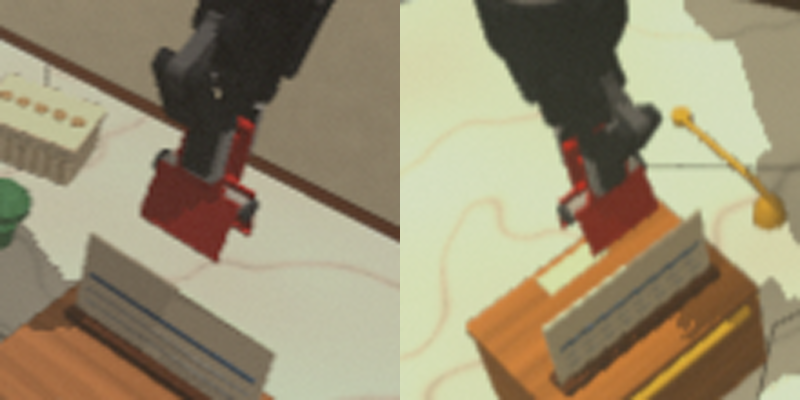

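View pics/above_w.png

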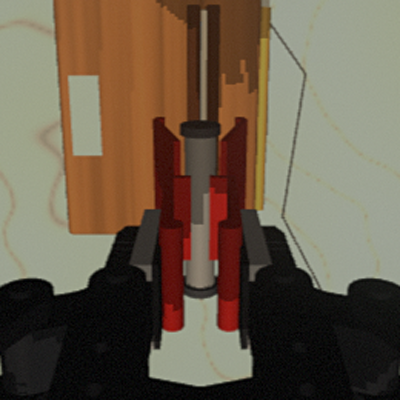

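Above the card: in the wrist view the card's edge (205,60) lies midway between the jaws (160/240), and the box-frame numbers put the clip about 1.5 mm too far forward. Correct that and descend slowly.

>>> step_arm:
  moves:
    - [0.004,0,-0.03,0,0,0,0]
    - [0.004,0,-0.06,0,0,0,0]
    - [0.004,0,-0.085,0,0,0,0]
    - [0.004,0,-0.11,0,0,0,0]
    - [0.004,0,-0.13,0,0,0,0]
    - [0.004,0,-0.15,0,0,0,0]
    - [0.004,0,-0.165,0,0,0,0]
    - [0.004,0,-0.174,0,0,0,0]

```text
clock: 12.8
eef_pos: [0.5782, -0.1824, 0.1955]
tcp_rot: [-0.0, 0.728, 0.686, -0.0]
ft_force: [0.4, 0.3, -1.1]
opening: 0.0188
```

>>> step_arm:
  moves:
    - [0,0,0,0,0,0,0]
    - [0,0,0,0,0,0,0]
    - [0,0,0,0,0,0,0]
    - [0,0,0,0,0,0,0]
    - [0,0,0,0,0,0,0]
    - [0,0,0,0,0,0,0]
    - [0,0,0,0,0,0,0]
    - [0,0,0,0,0,0,0]

```text
clock: 13.6
eef_pos: [0.5783, -0.1825, 0.1961]
tcp_rot: [0.0, 0.728, 0.686, 0.0]
ft_force: [-0.1, -0.2, -1.0]
opening: 0.0191
```

```bash
python3 chk.py final
```

```text
[ 0.5783 -0.1824  0.1961] [0.     0.728  0.6856 0.    ] open 0.0189 [-0.41  0.37 -0.27] clk 13.65
wrist clip in tool 4674 [[-0.0109, -0.0169, -0.031], [0.0106, -0.0038, -0.0038], [0.0273, 0.0157, 0.0427]]
wrist card box-frame 506 [[0.024, -0.0633, 0.1661], [0.0253, 0.0381, 0.1676], [0.0263, 0.0625, 0.1689]]
  clip side -1 2343 [[0.009, -0.0148, 0.1254], [0.0179, 0.0067, 0.1956], [0.0224, 0.0237, 0.2269]]
  clip side 1 2331 [[0.0291, -0.0145, 0.1541], [0.0334, 0.0071, 0.2042], [0.0422, 0.0237, 0.2272]]
side clip in tool 163 [[-0.0222, -0.0191, -0.0286], [-0.0106, -0.0143, 0.03], [0.012, 0.0075, 0.0425]]
side card box-frame 723 [[0.0219, -0.0633, 0.1155], [0.0241, -0.0224, 0.138], [0.0266, 0.0625, 0.1675]]
  clip side -1 147 [[0.0071, -0.0259, 0.1536], [0.0116, -0.0146, 0.1649], [0.0188, 0.0083, 0.1844]]
  clip side 1 16 [[0.0295, -0.0234, 0.1844], [0.0323, -0.0125, 0.1889], [0.0341, -0.0087, 0.2268]]
scene clip in tool 113 [[-0.0197, -0.0073, -0.0311], [-0.0075, 0.0135, 0.0277], [0.0237, 0.018, 0.0403]]
scene card box-frame 459 [[0.0247, -0.0633, 0.1157], [0.0274, -0.025, 0.141], [0.0298, 0.0625, 0.1701]]
  clip side -1 14 [[0.0188, -0.0148, 0.1875], [0.0206, -0.0114, 0.2129], [0.0241, -0.0084, 0.2275]]
  clip side 1 99 [[0.0347, -0.0234, 0.1558], [0.0403, -0.011, 0.1668], [0.0443, 0.0201, 0.1865]]
```

View pics/final.png

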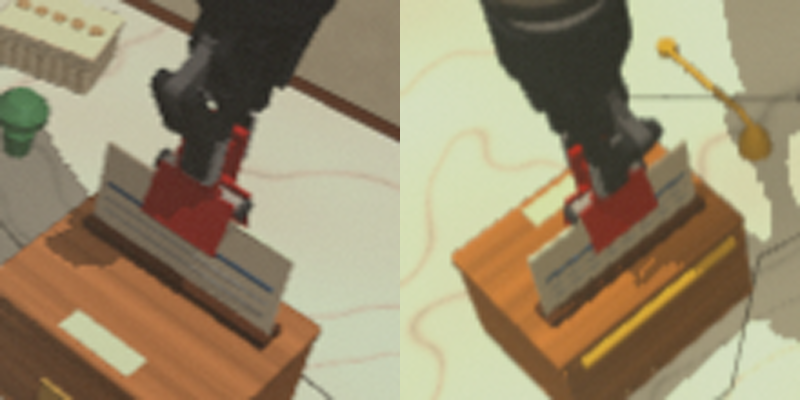

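View pics/final_w.png

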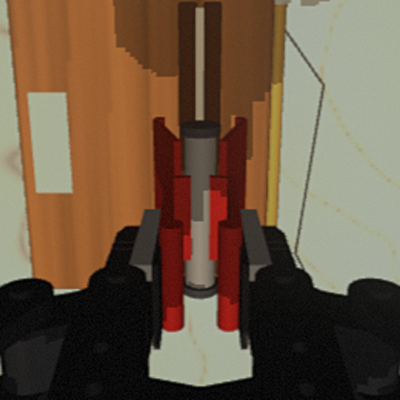

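The clip stands astride the card in all three views: centred within about 1 mm, pivot about 15 mm above the edge, forces about 0. Handing in.

Run:
```python
from workcell import manip
print(manip.close_job()); s=manip.state(); print(s['clock'],s['opening'],s['ft_force'])
```

```text
the job is handed in; nothing more can be done
None
the job is handed in; nothing more can be done
```

I pressed the lid shut, took the clip off the middle tray's wall, and handed in at about 13.8 s with the arm still squeezing it wide open astride the card's top edge. No verdict was reported.

**Lid:** Pressing on the inlay brought it down, and a final push met 7.4 N at the shut height. Afterwards the lid measured flat (slope about 0.001) and the card stood upright with its top edge at 0.167 m.

**Clip:** In the last check its mid-plane was within about 2 mm of the card in every view, about 0.3 mm in the wrist view. Its pivot was about 15 mm above the card's edge, it was centred along the edge to within about 1 mm, and it was upright and in line with the card. The wrist force was near 0, so it was touching nothing.

**Disagreements:**
- The scene and side cameras differ by 2–3 mm along the card's normal, in opposite directions; I used their mean and the wrist view.
- The gripper read a 19 mm opening where 22 mm was expected over the squeezed handles. I put that down to pad give or sensor offset, because the pictures show the jaws wide open.
- I did not re-measure the keyring, stopper, snuffer or button box; nothing touched them as far as I could see.

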